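# Dress two pane edges and hold the kiln lid open

## Task

Help me get the glass pane ready for the kiln: gently press and hold for a moment one of its long edges flush against the abrasive bar (the face towards you), then turn the pane a quarter turn and do the same with a short edge against the same face, and leave the pane lying flat there with that short edge against the bar. Then lift the kiln lid to about 40 degrees open and hold it there for me to load; it falls shut if you let go, so finish while still holding it. Do not tip the pane over, and leave the other things on the bench alone.

Things in the scene. Friction and masses are not known exactly. Their poses are not given: they have to be found in the camera images.
- pane_grip (a point): Centre of the grey handle of a suction lifter fixed on the loose opal glass pane (120 mm along x, 90 along y, 8 thick, 0.3 kg, lying flat; long edges run along x). Point: over the pane's centre, 48 mm above its underside. Handle block: 84 mm along x, 22 across y, from 34 to 62 mm above the underside, on a stem over a black rubber cup 60 mm wide, top at 24 mm. z up.
- bar: Fixed abrasive dressing bar, a straight grey stone bar on a dark steel base: 220 mm along its y, 30 mm along its x, 38 mm high, lying on the bench. Origin: centre of its underside. The working face is its -x side, upright and flat, 15 mm from the origin, and looks towards the robot.
- kiln: Fixed bench kiln, a square steel box 220 by 220 mm, its rim 110 mm above the bench, on feet. Origin: centre of its underside on the bench. Its front (with a knob, and the lid's handle above) is its -x side, its y runs along the front and it stands turned a little; the lid is hinged along its rear (+x) rim.
- lid_hinge (a point): Point on the lid's hinge line, at its middle: 110 mm behind the kiln's centre along its x, 110 mm above the bench. The hinge line runs along the kiln's y.
- lid_handle (a point): Centre of the lid's handle, a round dark bar 12 mm thick and 100 mm long along the kiln's y, standing 50 mm out from the lid's front edge on two 10 mm arms at its ends. Lid shut: 270 mm in front of the hinge line and 15 mm above it (125 mm above the bench), free space before, behind and beneath. It swings with the lid.
- lid (a joint): Opening angle of the kiln lid in rad: 0 shut, growing as the front goes up, stop at 1.3. The lid is a steel slab 220 x 220 x 30 mm of about 0.7 kg on a free hinge: at every angle it falls shut when let go; about 2 to 5 N up at the handle holds it.
- spool_center (a point): Bystander: centre of a solder spool standing on its end, 52 mm across, 42 mm high.
- pliers: Bystander: pliers lying flat, 150 mm long along x, 70 mm wide, 16 mm high; origin under them.
- dish: Bystander: steel dish, 90 mm across, 26 mm high; origin at its underside.
- mallet: Bystander: small mallet lying flat, 185 mm long along x, head 75 mm wide and 48 mm high; origin under it.
- offcuts: Bystander: stack of glass offcuts, 90 x 60 x 16 mm; origin at its underside.
- flux: Bystander: amber jar, 44 mm across, 75 mm high; origin at its underside.
- cutter: Bystander: brass glass cutter lying along x, 130 mm long, 18 mm thick; origin under it.
Not all that is in view belongs to the job. What is meant by the part that bears pane_grip is not orange, pink or red, and is the larger of those in its own colour.

How it is judged:
On the way, in this order (a step that is already met when the one before it is completed fails the run):
1. a long edge of the pane is pressed flush against the working face of the bar (contact force between pane and bar above 1 N and angle between the x axis of pane_grip and the y axis of bar, either way round below 0.09 rad and x of pane_grip in the frame of bar between -0.066 and -0.054 m and y of pane_grip in the frame of bar between -0.1 and 0.1 m), for 0.2 s.
2. after a quarter turn, a short edge is pressed flush against it (contact force between pane and bar above 1 N and angle between the y axis of pane_grip and the y axis of bar, either way round below 0.09 rad and x of pane_grip in the frame of bar between -0.081 and -0.069 m and y of pane_grip in the frame of bar between -0.1 and 0.1 m), for 0.2 s.
3. the lid is lifted by the robot (value of joint lid above 0.35 rad and contact force between any of the arm, the fingers and lid above 0.5 N), for 0.1 s.
At the end, for the whole second after the job is handed in: The robot still holds the lid, steady, at 40 degrees open give or take 6 (0.593 to 0.803 rad); the pane is let go and lies flat on the bench, a short edge within 8 mm of the bar's working face and parallel to it within 8 degrees, its centre within 100 mm of the bar's middle (value of joint lid between 0.593 and 0.803 rad and velocity of joint lid between -0.05 and 0.05 rad/s and contact force between any of the arm, the fingers and lid above 0.5 N and contact force between each of the arm, the fingers and pane below 0.1 N and height (world z) of pane_grip below 0.052 m and angle between pane_grip's own z axis and vertical below 0.06 rad and angle between the y axis of pane_grip and the y axis of bar, either way round below 0.14 rad and x of pane_grip in the frame of bar between -0.083 and -0.069 m and y of pane_grip in the frame of bar between -0.1 and 0.1 m); the arm keeps its last pose, push and grip.
It fails at once if another thing on the bench is moved by more than 30 mm (distance of any of pliers, spool_center, dish, mallet, offcuts, flux, cutter from where it was at the start of the episode above 0.03 m).
It fails at once if the pane is tipped by more than 30 degrees (angle between pane_grip's own z axis and vertical above 0.52 rad).
It fails at once if the glass is pressed on the bar with more than 50 N (contact force between pane and bar above 50 N).
It also fails if it takes over 72 s, if anything falls off the work surface, if the arm or the gripper's body presses on something with over 40 N, if the wrist force passes 120 N, or if a joint passes its speed limit or range.

## Robot

A 7-joint arm with a two-finger parallel gripper is mounted at the origin on the work surface. World frame = base frame: x ahead of the robot, y to its left, z up, the work surface at z = 0. Lengths are in m, angles in rad, forces in N, time in s.
With the tool pointing down it reaches from about 0.425 to 0.925 m from the base axis. Payload 6.8 kg.
Tool frame: the origin (TCP) lies at the very end of the fingers, on their centre line; the grasp point (between the pads) lies 19 mm behind it; z points along the fingers, y is the line along which they close (so a half turn about z gives the same grasp; the last joint's range is limited). The gripper opens to 85 mm and grips with 20 to 120 N. Pads are 22 mm wide; open, the fingers measure 114 mm over their backs; the gripper's body (76 mm by 85 mm) begins 54 mm behind the grasp point. The pads swing forward as they close: fully open they stand 13 mm farther back than shut.
Start: joints at [-1.385, 0.477, 0.022, 1.555, -0.011, 1.109, -0.083], TCP at [0.195, 0.646, 0.231] pointing down, gripper open.
Joint ranges: [-2.96, 2.96], [-0.34, 2.1], [-1.41, 1.46], [0.24, 2.44], [-1.37, 4.51], [0.17, 1.92], [-2.96, 2.96]. Speed limits (rad/s): [2.39, 2.39, 3.14, 3.14, 3.14, 3.14, 3.14].

## Interface

Orientations are given as a unit quaternion [w, x, y, z].
In Python, from station import get_obs, read_camera, hand_in gives the robot as it stands.
- The arm moves only by the tool arm_command, never from a script. Its argument "commands" is one flat list of numbers, 7 for each row, row after row: the shift along the tool's x, y, z in m, then the turn, a rotation vector about the tool's x, y, z in degrees, then the opening, from 0 (shut) to 1 (fully open). In form: [tx, ty, tz, rx, ry, rz, fingers, tx, ty, tz, rx, ry, rz, fingers, ...]. A call has 1 to 8 rows; each row is the pose to reach, as a shift and turn from the pose commanded when the call began, along the tool's axes at that moment; what a row does not reach only later rows make up. A row lasts 1/10 s, in which the tool goes at most 50 mm and 8.59 degrees, less where a joint would pass 70% of its speed; a pose out of reach is approached as far as the arm can. A call with a gripper value outside its range is refused whole. The fingers move at their own pace and stop on an object; "force" is the grip in N (left out, the last holds). Time passes only in rows, so rows that repeat a pose let the fingers close. It gives the time, the measured TCP pose, the force, the opening and the grip force at its end, in the units of the state.
- get_obs(): the state, without advancing time (a new reading comes with each control period).
- read_camera(name): name is "side" or "top" or "wrist"; returns a dict with "img" (400x640x3 uint8, red, green, blue), "camera_matrix" (3x3 intrinsics, pixels), "pose" (4x4, takes a point from camera to world coordinates). Camera axes: x right, y down, z forward; pixel columns grow to the right and rows downward; lengths in m; the calibration is good to about 2 mm. A picture is of the moment at which its call begins. There is no depth.
- hand_in(): hands the job in; it is judged then, once.
The state is a dict: "t": time; "q": joint angles; "joint_vel": joint speeds; "joint_torque": joint torques, N m; "eef_pos": TCP position; "tool_rot": TCP orientation; "contact_force": force on the tool from outside, world axes, zero at the start; "torque": the same for the moment, N m; "gripper_width": opening from 0.0 (shut) to 1.0 (fully open); "grasp_force": force on a finger pad.
Only numpy, scipy, OpenCV 4.12 (cv2) and the standard library are available. Lean on these libraries where they do the work, as an engineer would, in place of code of your own. Each camera call takes 0.05 s, during which the arm holds its last target. There are 200 camera calls.

## Working session

There is one attempt and no reset: what is moved stays moved. The work goes in short steps, Python scripts to look and compute and a tool call to move; the robot and the scene stay as the last step left them, time stands still between calls to the robot, and variables do not carry over. Pictures are saved under pics/ and viewed, at most 10 in all, crops included, and the job is handed in when it is done.

Besides the shell and the picture viewer there is one more tool, called after "Call:" as a command line: name --argument value ..., lists and objects as JSON in quotes. arm_command: Moves the arm, as the interface text tells. Its arguments: {"type":"object","properties":{"commands":{"type":"array","items":{"type":"number"}},"force":{"type":"number"}},"required":["commands"]}

```bash
mkdir -p pics; ls; python3 - <<'E'
from station import *
import cv2,numpy as np
o=get_obs();print(o)
for n in("top","side"):
    r=read_camera(n);cv2.imwrite(f"pics/{n}0.png",r["img"][:,:,::-1]);print(n,r["camera_matrix"].tolist(),np.round(r["pose"],4).tolist())
E
```

```text
pics
{'t': 0.0, 'q': array([-1.38506675,  0.47780243,  0.02233233,  1.55648086, -0.01148321,
        1.10931603, -0.08311966]), 'joint_vel': array([ 0.00079496, -0.00057455,  0.00048181, -0.00050261, -0.0006392 ,
        0.0001299 , -0.00047073]), 'joint_torque': array([-5.07923196e-04, -5.96461165e+01,  1.60768982e+00, -2.81174773e+01,
        1.24348266e-02,  9.54397634e-03, -6.79383930e-06]), 'eef_pos': array([0.19533212, 0.64547814, 0.23031161]), 'tool_rot': array([-6.18433381e-05,  1.46379024e-01,  9.89228133e-01, -9.37213464e-04]), 'contact_force': array([-0.56966885, -0.43384499, -0.51599303]), 'torque': array([0.01786904, 0.04422648, 0.0128281 ]), 'grasp_force': 0.0, 'gripper_width': 1.0035994033650264}
top [[427.20970826210385, 0.0, 321.2829382265691], [0.0, 427.20970826210385, 197.99283703607918], [0.0, 0.0, 1.0]] [[0.0013, -0.9902, 0.14, 0.3973], [-0.9999, -0.0029, -0.0114, -0.0177], [0.0117, -0.14, -0.9901, 1.3179], [0.0, 0.0, 0.0, 1.0]]
side [[361.2315766834396, 0.0, 323.7174574573724], [0.0, 361.2315766834396, 204.59275184990136], [0.0, 0.0, 1.0]] [[0.9873, -0.1157, 0.1091, 0.4112], [-0.1587, -0.6693, 0.7259, -0.9858], [-0.0109, -0.7339, -0.6791, 1.0047], [0.0, 0.0, 0.0, 1.0]]
```

View pics/top0.png

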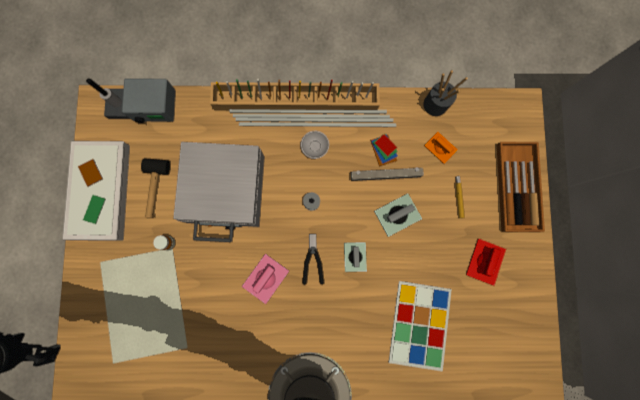

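View pics/side0.png

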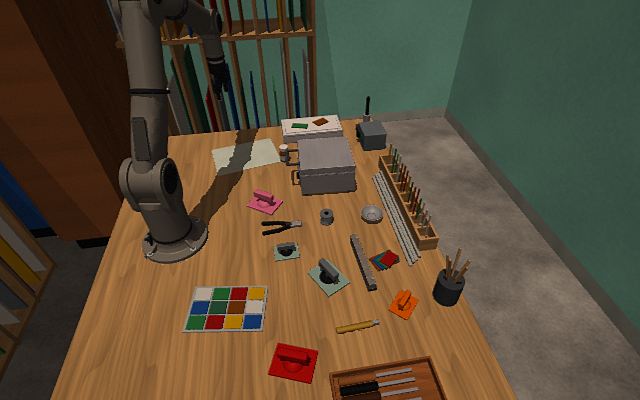

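Candidates: large pale-green pane (398,214), small pale-green (355,257), pink (266,278), orange (441,147) and red (486,261). By the description it is the large green one at (398,214). The bar is at (387,174), the kiln at (218,183) and its lid handle at (214,232).

```bash
cat > h.py <<'E'
from station import *
import cv2,numpy as np
from scipy.spatial.transform import Rotation as R
def ray(r,uv,z):
    uv=np.atleast_2d(np.array(uv,float));d=np.c_[uv,np.ones(len(uv))]@np.linalg.inv(r["camera_matrix"]).T@r["pose"][:3,:3].T
    c=r["pose"][:3,3];return c+d*((z-c[2])/d[:,2])[:,None]
def rect(P):
    (c,s,a)=cv2.minAreaRect((P[:,:2]*1000).astype(np.float32));a=a if s[0]>s[1] else a+90
    return np.round(c,1),np.round(sorted(s),1),round((a+90)%180-90,1)   # mm, mm, long-axis deg in world
def big(m):
    c=cv2.findContours(m.astype(np.uint8),0,2)[0];return max(c,key=cv2.contourArea)[:,0,:]
def tool():
    o=get_obs();q=o["tool_rot"];return o,R.from_quat(q[[1,2,3,0]])
E
python3 - <<'E'
from h import *
r=read_camera("top");im=r["img"];hsv=cv2.cvtColor(im,cv2.COLOR_RGB2HSV)
def box(m,x0,y0,x1,y1):
    k=np.zeros(m.shape,bool);k[y0:y1,x0:x1]=1;return m&k
H,S,V=[hsv[...,i].astype(int) for i in range(3)]
print("px pane",hsv[222,383],"handle",hsv[214,402],"bar",hsv[174,375],"lid",hsv[180,220],"wood",hsv[250,440],"hdl",hsv[239,214])
notwood=~((H>5)&(H<25)&(S>70))
for n,m,z in(("pane",box((H>30)&(H<100)&(V>80),370,190,426,240),.008),("bar",box(notwood,345,160,427,185),.038),("lid",box(notwood&(V>90),165,135,270,230),.14)):
    c=big(m);P=ray(r,c,z);print(n,rect(P),cv2.boundingRect(c))
c=big(box((V<75),370,190,426,240));print('dark')
crop=im[120:270,160:440];cv2.imwrite("pics/crop.png",cv2.resize(crop,(784,420),interpolation=2)[:,:,::-1])
E
```

```text
px pane [ 50  39 169] handle [ 27  21 119] bar [ 18  59 117] lid [ 16  29 148] wood [ 17 148 162] hdl [60  4 62]
pane (array([ 532.2, -268.3]), array([ 88.5, 119.3]), -62.8) (375, 194, 47, 42)
bar (array([ 654.2, -231.6]), array([ 27. , 218.4]), -86.9) (351, 168, 72, 12)
lid (array([605.2, 262.2]), array([219.2, 228.4]), -3.0) (174, 142, 85, 84)
dark
```

View pics/crop.png

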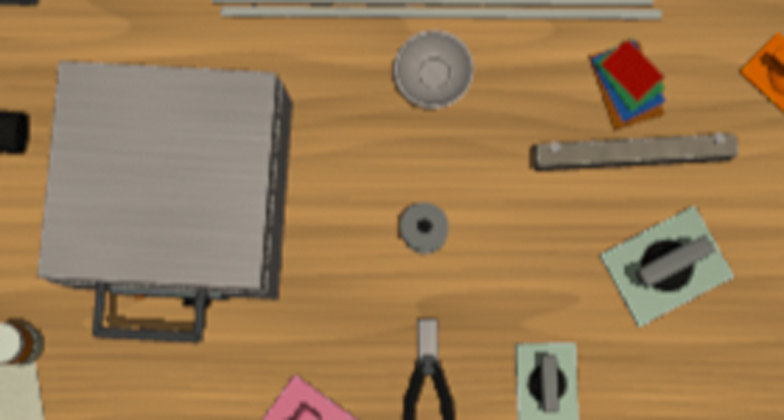

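The crop confirms the large pale-green pane with a grey handle and black cup, centre (0.532,-0.268), size 119x88 mm, which matches. The bar is 218 mm long at (0.654,-0.232), yaw +3. I'll set out over it.

Call:
arm_command --commands '[-0.515,-0.31,-0.03,0,0,20,1,-0.515,-0.31,-0.03,0,0,20,1,-0.515,-0.31,-0.03,0,0,20,1,-0.515,-0.31,-0.03,0,0,20,1,-0.515,-0.31,-0.03,0,0,20,1,-0.515,-0.31,-0.03,0,0,20,1,-0.515,-0.31,-0.03,0,0,20,1,-0.515,-0.31,-0.03,0,0,20,1]'

```text
t: 0.95
eef_pos: [0.4644, 0.348, 0.2513]
tool_rot: [-0.0, 0.316, 0.949, 0.0]
contact_force: [0.1, 0.6, -0.3]
gripper_width: 1.002
grasp_force: 0.0
```

```bash
cat >> h.py <<'E'
def go(p,ydeg=None,deg=True):
    "tool-frame shift to world point p and tool-z turn bringing tool y to world angle ydeg (mod 180 nearest unless full)"
    o,T=tool();y=T.apply([0,1,0]);a=np.degrees(np.arctan2(y[1],y[0]))
    d=T.inv().apply(np.array(p)-o["eef_pos"]);rz=0 if ydeg is None else -((ydeg-a+90)%180-90)
    print("t",round(o["t"],2),"at",np.round(o["eef_pos"],4),"yaw_y",round(a,1),"F",np.round(o["contact_force"],1),"w",round(o["gripper_width"],2),"q7",np.round(o["q"][6],2),"| shift",np.round(d,4),"rz",round(rz,1), "zaxis",np.round(T.apply([0,0,1]),3))
E
python3 -c "
from h import *
go((.6,.15,.25),27.2);go((.532,-.268,.2),27.2)"
```

```text
t 0.95 at [0.4644 0.348  0.2513] yaw_y 53.2 F [ 0.1  0.6 -0.3] w 1.0 q7 0.25 | shift [-0.2273 -0.0772  0.0013] rz 26.0 zaxis [-0.  0. -1.]
t 0.95 at [0.4644 0.348  0.2513] yaw_y 53.2 F [ 0.1  0.6 -0.3] w 1.0 q7 0.25 | shift [-0.4234 -0.4525  0.0512] rz 26.0 zaxis [-0.  0. -1.]
```

Call:
arm_command --commands '[-0.227,-0.077,0,0,0,26,1,-0.227,-0.077,0,0,0,26,1,-0.227,-0.077,0,0,0,26,1,-0.227,-0.077,0,0,0,26,1,-0.423,-0.452,0.05,0,0,26,1,-0.423,-0.452,0.05,0,0,26,1,-0.423,-0.452,0.05,0,0,26,1,-0.423,-0.452,0.05,0,0,26,1]'

```text
t: 1.75
eef_pos: [0.5559, -0.0149, 0.229]
tool_rot: [-0.0, 0.521, 0.853, 0.0]
contact_force: [0.9, -0.3, -0.5]
gripper_width: 1.002
grasp_force: 0.0
```

```bash
python3 -c "
from h import *
go((.532,-.268,.2),27.2)"
```

```text
t 1.75 at [ 0.5559 -0.0149  0.229 ] yaw_y 27.2 F [ 0.9 -0.3 -0.5] w 1.0 q7 0.54 | shift [-0.2143 -0.1368  0.0289] rz -0.0 zaxis [-0.  0. -1.]
```

Call:
arm_command --commands '[-0.214,-0.137,0.03,0,0,0,1,-0.214,-0.137,0.03,0,0,0,1,-0.214,-0.137,0.03,0,0,0,1,-0.214,-0.137,0.03,0,0,0,1,-0.214,-0.137,0.03,0,0,0,1,-0.214,-0.137,0.03,0,0,0,1,-0.214,-0.137,0.03,0,0,0,1]'

```text
t: 2.45
eef_pos: [0.5312, -0.268, 0.1988]
tool_rot: [-0.0, 0.523, 0.852, -0.0]
contact_force: [0.3, 0.2, 0.8]
gripper_width: 1.001
grasp_force: 0.0
```

```bash
python3 - <<'E'
from h import *
go((.532,-.268,.036),27.2)
r=read_camera("wrist");im=r["img"];cv2.imwrite("pics/w1.png",im[:,:,::-1]);print(np.round(r["pose"],3).tolist())
E
```

```text
t 2.45 at [ 0.5312 -0.268   0.1988] yaw_y 26.9 F [0.3 0.2 0.8] w 1.0 q7 1.05 | shift [-0.0004  0.0009  0.1628] rz -0.3 zaxis [-0.001 -0.    -1.   ]
[[0.891, 0.431, 0.14, 0.496], [0.453, -0.847, -0.278, -0.198], [-0.001, 0.311, -0.95, 0.342], [0.0, 0.0, 0.0, 1.0]]
```

View pics/w1.png

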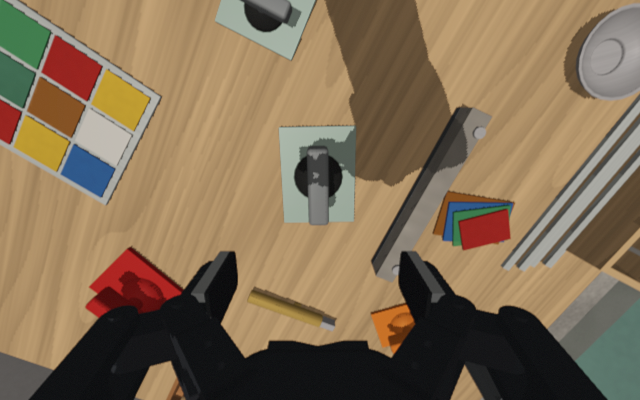

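The pane corners run from (280,126) to (355,222), with its handle at (318,185) and the bar from (475,115) to (388,275). I'll measure pane and bar from this view.

```bash
python3 - <<'E'
from h import *
r=read_camera("wrist");im=r["img"];hsv=cv2.cvtColor(im,cv2.COLOR_RGB2HSV);H,S,V=[hsv[...,i].astype(int) for i in range(3)]
m=np.zeros(H.shape,bool);m[115:232,268:366]=1
pane=m&(((H>30)&(H<110)&(V>60)&(S<90))|(V<70));c=cv2.convexHull(big(m&(H>30)&(H<110)&(S>12)&(V>60)))[:,0]
print("pane",rect(ray(r,c,.008)),cv2.boundingRect(c))
m[:]=0;cv2.fillPoly(t:=np.zeros(H.shape,np.uint8),[np.array([[440,95],[505,105],[420,290],[355,275]])],1)
bar=(t>0)&(S<55);c=big(bar);P=ray(r,c,.038);print("bar",rect(P),cv2.boundingRect(c))
print(hsv[190,425],hsv[190,410],hsv[150,480],hsv[185,318])
ends=ray(r,[(461,108),(373,262)],.038);print("front top edge guess",np.round(ends,3).tolist())
print("handle top ends",np.round(ray(r,[(318,147),(318,223)],.062),3).tolist())
E
```

```text
pane (array([ 532.1, -270.4]), array([ 89.2, 119.3]), -62.0) (277, 127, 77, 97)
bar (array([ 658.1, -234.4]), array([ 75.7, 218.9]), -80.1) (370, 110, 119, 181)
[ 17  34 142] [10 20 38] [ 17 106 169] [ 40   7 116]
front top edge guess [[0.628, -0.13, 0.038], [0.64, -0.327, 0.038]]
handle top ends [[0.514, -0.23, 0.062], [0.551, -0.302, 0.062]]
```

Call:
arm_command --commands '[0.001,0,0.05,0,0,-0.7,1,0.001,0,0.1,0,0,-0.7,1,0.001,0,0.14,0,0,-0.7,1,0.001,0,0.162,0,0,-0.7,1,0.001,0,0.162,0,0,-0.7,0,0.001,0,0.162,0,0,-0.7,0,0.001,0,0.162,0,0,-0.7,0,0.001,0,0.162,0,0,-0.7,0]' --force 40

```text
t: 3.35
eef_pos: [0.5331, -0.2651, 0.039]
tool_rot: [0.001, 0.516, 0.857, 0.0]
contact_force: [-7.3, -4.6, 7.7]
gripper_width: 0.326
grasp_force: 5.8
```

Call:
arm_command --commands '[0,0,0,0,0,0,0,0,0,0,0,0,0,0,0,0,0,0,0,0,0]'

```text
t: 3.65
eef_pos: [0.5328, -0.2655, 0.039]
tool_rot: [0.001, 0.516, 0.857, 0.0]
contact_force: [-2.7, 0.2, 8.2]
gripper_width: 0.248
grasp_force: 41.7
```

```bash
python3 -c "
from h import *
go((.56,-.245,.041),3.1);go((.637-.0599-.012,-.245,.036),3.1)"
```

```text
t 3.65 at [ 0.5328 -0.2655  0.039 ] yaw_y 27.9 F [-2.7  0.2  8.2] w 0.25 q7 1.18 | shift [ 0.0054  0.0336 -0.0019] rz 24.8 zaxis [ 0.002 -0.    -1.   ]
t 3.65 at [ 0.5328 -0.2655  0.039 ] yaw_y 27.9 F [-2.7  0.2  8.2] w 0.25 q7 1.18 | shift [0.003  0.0381 0.0031] rz 24.8 zaxis [ 0.002 -0.    -1.   ]
```

Call:
arm_command --commands '[0,0,-0.006,0,0,0,0,0.002,0.01,-0.006,0,0,8,0,0.003,0.02,-0.006,0,0,16,0,0.004,0.033,-0.006,0,0,24.6,0,0.004,0.033,-0.006,0,0,24.6,0]'

```text
t: 4.15
eef_pos: [0.561, -0.244, 0.0433]
tool_rot: [0.0, 0.686, 0.728, 0.0]
contact_force: [-0.8, 0.5, -2.2]
gripper_width: 0.249
grasp_force: 40.3
```

```bash
python3 -c "
from h import *
go((.577,-.245,.041),3.3)
r=read_camera('wrist');cv2.imwrite('pics/w2.png',r['img'][:,:,::-1])
go((.577,-.245,.041),3.3)"
```

```text
t 4.15 at [ 0.561  -0.244   0.0433] yaw_y 3.4 F [-0.8  0.5 -2.2] w 0.25 q7 0.79 | shift [-0.002   0.0159  0.0023] rz 0.1 zaxis [ 0.001  0.001 -1.   ]
t 4.2 at [ 0.5597 -0.2451  0.0433] yaw_y 3.6 F [-0.1  0.3 -2.2] w 0.25 q7 0.79 | shift [-0.001   0.0172  0.0023] rz 0.3 zaxis [-0. -0. -1.]
```

View pics/w2.png

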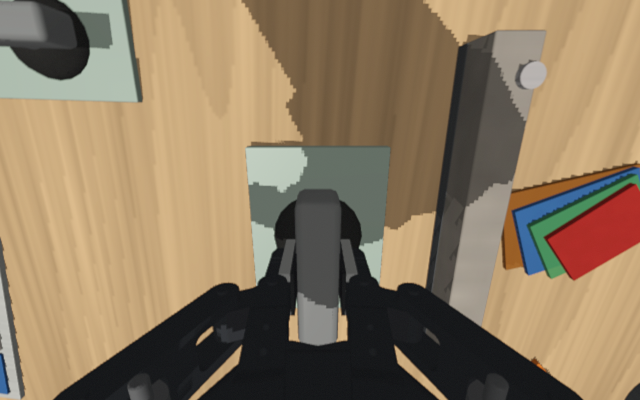

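The pane is held square to the bar; its right edge is at (386,200) and the bar's base edge at (443,200). The gap looks larger than planned, so I'll cast rays.

```bash
python3 - <<'E'
from h import *
r=read_camera('wrist');im=r["img"]
hsv=cv2.cvtColor(im,cv2.COLOR_RGB2HSV).astype(int)
for v in(80,150,200): print(v,[tuple(hsv[v,u]) for u in range(375,500,5)])
print("pane R",np.round(ray(r,[(388,150),(384,230)],.011),3).tolist(),"L",np.round(ray(r,[(247,150),(251,210)],.011),3).tolist())
print("bar base z0",np.round(ray(r,[(452,120),(443,200)],0),3).tolist())
print("bar top edge",np.round(ray(r,[(493,45),(470,180)],.038),3).tolist())
E
```

```text
80 [(np.int64(16), np.int64(107), np.int64(126)), (np.int64(17), np.int64(108), np.int64(123)), (np.int64(16), np.int64(109), np.int64(119)), (np.int64(17), np.int64(109), np.int64(115)), (np.int64(16), np.int64(109), np.int64(115)), (np.int64(16), np.int64(109), np.int64(115)), (np.int64(16), np.int64(107), np.int64(121)), (np.int64(16), np.int64(108), np.int64(127)), (np.int64(17), np.int64(108), np.int64(127)), (np.int64(17), np.int64(109), np.int64(126)), (np.int64(16), np.int64(109), np.int64(129)), (np.int64(17), np.int64(109), np.int64(131)), (np.int64(17), np.int64(109), np.int64(122)), (np.int64(17), np.int64(108), np.int64(127)), (np.int64(16), np.int64(110), np.int64(127)), (np.int64(16), np.int64(110), np.int64(128)), (np.int64(17), np.int64(108), np.int64(127)), (np.int64(90), np.int64(14), np.int64(36)), (np.int64(120), np.int64(6), np.int64(44)), (np.int64(15), np.int64(34), np.int64(60)), (np.int64(17), np.int64(36), np.int64(63)), (np.int64(13), np.int64(36), np.int64(63)), (np.int64(19), np.int64(32), np.int64(63)), (np.int64(15), np.int64(31), np.int64(65)), (np.in
[... 1824 characters left out ...]
05), np.int64(12), np.int64(44)), (np.int64(21), np.int64(34), np.int64(75)), (np.int64(17), np.int64(31), np.int64(75)), (np.int64(15), np.int64(35), np.int64(72)), (np.int64(17), np.int64(36), np.int64(63)), (np.int64(18), np.int64(30), np.int64(84)), (np.int64(16), np.int64(37), np.int64(90)), (np.int64(18), np.int64(31), np.int64(164)), (np.int64(18), np.int64(34), np.int64(166)), (np.int64(19), np.int64(32), np.int64(165)), (np.int64(18), np.int64(31), np.int64(164))]
pane R [[0.6, -0.189, 0.011], [0.605, -0.244, 0.011]] L [[0.513, -0.195, 0.011], [0.515, -0.235, 0.011]]
bar base z0 [[0.641, -0.169, 0.0], [0.647, -0.223, 0.0]]
bar top edge [[0.636, -0.134, 0.038], [0.64, -0.199, 0.038]]
```

Call:
arm_command --commands '[-0.001,0.015,0.003,0,0,0,0,-0.001,0.026,0.003,0,0,0,0,-0.001,0.03,0.003,0,0,0,0,-0.001,0.032,0.003,0,0,0,0,-0.001,0.034,0.003,0,0,0,0,-0.001,0.034,0.003,0,0,0,0]'

```text
t: 4.85
eef_pos: [0.5929, -0.2453, 0.0403]
tool_rot: [-0.0, 0.687, 0.727, -0.0]
contact_force: [-0.3, -0.6, -3.3]
gripper_width: 0.247
grasp_force: 40.3
```

Call:
arm_command --commands '[0,0.001,0,0,0,0,0,0,0.002,0,0,0,0,0,0,0.003,0,0,0,0,0,0,0.003,0,0,0,0,0]'

```text
t: 5.25
eef_pos: [0.5963, -0.2449, 0.0403]
tool_rot: [0.0, 0.687, 0.727, 0.0]
contact_force: [0.3, -0.2, -2.5]
gripper_width: 0.25
grasp_force: 40.3
```

Call:
arm_command --commands '[0,0.001,0,0,0,0,0,0,0.002,0,0,0,0,0,0,0.003,0,0,0,0,0,0,0.003,0,0,0,0,0]'

```text
t: 5.65
eef_pos: [0.5992, -0.2448, 0.0402]
tool_rot: [-0.0, 0.687, 0.727, -0.0]
contact_force: [-0.3, 0.7, -2.9]
gripper_width: 0.246
grasp_force: 40.3
```

Call:
arm_command --commands '[0,0.001,0,0,0,0,0,0,0.002,0,0,0,0,0,0,0.002,0,0,0,0,0]'

```text
t: 5.95
eef_pos: [0.5996, -0.2449, 0.04]
tool_rot: [-0.001, 0.687, 0.727, -0.001]
contact_force: [-5.3, -0.2, -0.1]
gripper_width: 0.252
grasp_force: 40.6
```

Call:
arm_command --commands '[0,0.001,0,0,0,0,0,0,0.0015,0,0,0,0,0,0,0.0015,0,0,0,0,0,0,0.0015,0,0,0,0,0,0,0.0015,0,0,0,0,0,0,0.0015,0,0,0,0,0]'

```text
t: 6.55
eef_pos: [0.5997, -0.245, 0.0397]
tool_rot: [-0.002, 0.687, 0.727, -0.001]
contact_force: [-7.7, -1.1, 1.9]
gripper_width: 0.246
grasp_force: 40.9
```

```bash
python3 -c "
from h import *
go((.52,-.245,.043),3.3)"
```

```text
t 6.55 at [ 0.5997 -0.245   0.0397] yaw_y 3.2 F [-7.7 -1.1  1.9] w 0.25 q7 0.75 | shift [ 0.0045 -0.0796 -0.0029] rz -0.1 zaxis [-0.005  0.001 -1.   ]
```

Long edge done (about 8 N, held over 0.5 s). Backing off and making the quarter turn.

Call:
arm_command --commands '[0,-0.03,-0.004,0,0,0,0,0,-0.06,-0.004,0,0,0,0,0,-0.06,-0.004,0,0,8.5,0,0,-0.06,-0.004,0,0,17,0,0,-0.06,-0.004,0,0,25.5,0,0,-0.06,-0.004,0,0,34,0,0,-0.06,-0.004,0,0,42.5,0,0,-0.06,-0.004,0,0,51,0]'

```text
t: 7.35
eef_pos: [0.5438, -0.2478, 0.0445]
tool_rot: [0.0, 0.934, 0.358, 0.001]
contact_force: [-0.2, 0.9, -2.3]
gripper_width: 0.247
grasp_force: 40.6
```

Call:
arm_command --commands '[0,0,0,0,0,8.5,0,0,0,0,0,0,17,0,0,0,0,0,0,25.5,0,0,0,0,0,0,34,0,0,0,0,0,0,39,0,0,0,0,0,0,39,0]'

```text
t: 7.95
eef_pos: [0.5437, -0.2477, 0.0441]
tool_rot: [0.0, 1.0, 0.029, 0.0]
contact_force: [0.4, 0.2, -4.1]
gripper_width: 0.245
grasp_force: 40.6
```

```bash
python3 - <<'E'
from h import *
go((.578,-.24,.0403),-86.8)
r=read_camera('top');im=r["img"];hsv=cv2.cvtColor(im,cv2.COLOR_RGB2HSV);print(np.round(get_obs()["q"],2))
cv2.imwrite("pics/t2.png",cv2.resize(im[120:300,300:480],(600,600))[:,:,::-1])
E
```

```text
t 7.95 at [ 0.5437 -0.2477  0.0441] yaw_y -86.7 F [ 0.4  0.2 -4.1] w 0.25 q7 -0.44 | shift [ 0.0347 -0.0057  0.0038] rz 0.1 zaxis [ 0.001 -0.001 -1.   ]
[-0.31  0.81  0.91  1.92 -0.86  0.86 -0.44]
```

View pics/t2.png

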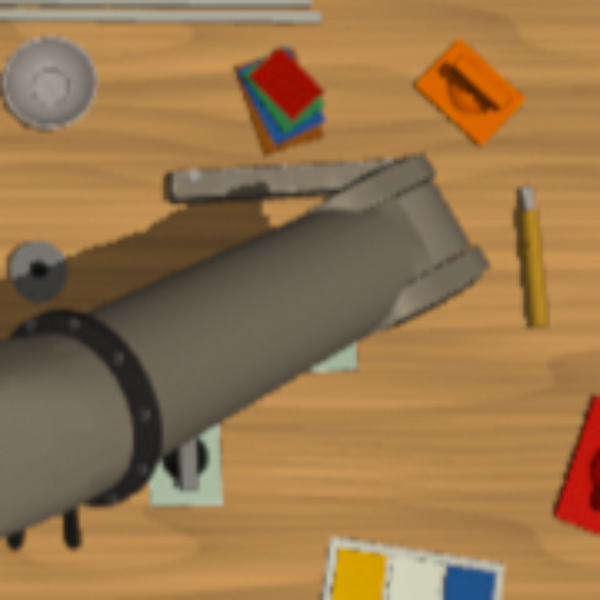

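Picture: the arm hides the pane; its corner at (340,358) looks square to the bar, and the neighbours are undisturbed. Approaching now.

Call:
arm_command --commands '[0.015,-0.001,0.003,0,0,0,0,0.025,-0.002,0.003,0,0,0,0,0.029,-0.002,0.003,0,0,0,0,0.031,-0.002,0.003,0,0,0,0,0.031,-0.002,0.003,0,0,0,0]'

```text
t: 8.5
eef_pos: [0.5735, -0.2444, 0.0413]
tool_rot: [0.0, 1.0, 0.029, 0.0]
contact_force: [-0.3, 0.4, -3.2]
gripper_width: 0.25
grasp_force: 40.6
```

Call:
arm_command --commands '[0.001,0,0,0,0,0,0,0.002,0,0,0,0,0,0,0.003,0,0,0,0,0,0,0.003,0,0,0,0,0,0]'

```text
t: 8.9
eef_pos: [0.5767, -0.2441, 0.0413]
tool_rot: [-0.0, 1.0, 0.029, 0.0]
contact_force: [0.3, -0.1, -3.0]
gripper_width: 0.248
grasp_force: 40.6
```

Call:
arm_command --commands '[0.001,0,0,0,0,0,0,0.002,0,0,0,0,0,0,0.003,0,0,0,0,0,0,0.003,0,0,0,0,0,0]'

```text
t: 9.3
eef_pos: [0.5798, -0.2439, 0.0413]
tool_rot: [0.0, 1.0, 0.029, 0.0]
contact_force: [0.1, -0.1, -1.8]
gripper_width: 0.248
grasp_force: 40.6
```

Call:
arm_command --commands '[0.001,0,0,0,0,0,0,0.002,0,0,0,0,0,0,0.003,0,0,0,0,0,0,0.003,0,0,0,0,0,0]'

```text
t: 9.7
eef_pos: [0.5828, -0.2437, 0.0413]
tool_rot: [-0.0, 1.0, 0.029, 0.0]
contact_force: [0.2, -0.3, -3.3]
gripper_width: 0.247
grasp_force: 40.6
```

Call:
arm_command --commands '[0.001,0,0,0,0,0,0,0.002,0,0,0,0,0,0,0.002,0,0,0,0,0,0]'

```text
t: 10.0
eef_pos: [0.5848, -0.2436, 0.0413]
tool_rot: [0.0, 1.0, 0.029, 0.0]
contact_force: [-0.2, 0.1, -2.7]
gripper_width: 0.25
grasp_force: 40.6
```

Call:
arm_command --commands '[0.001,0,0,0,0,0,0,0.002,0,0.001,0,0,0,0,0.002,0,0.001,0,0,0,0]'

```text
t: 10.3
eef_pos: [0.5867, -0.2434, 0.0401]
tool_rot: [-0.0, 1.0, 0.029, -0.0]
contact_force: [0.2, -0.0, -3.4]
gripper_width: 0.255
grasp_force: 40.6
```

Call:
arm_command --commands '[0.001,0,0,0,0,0,0,0.002,0,0,0,0,0,0,0.002,0,0,0,0,0,0]'

```text
t: 10.6
eef_pos: [0.5881, -0.2435, 0.0402]
tool_rot: [-0.0, 1.0, 0.028, -0.0]
contact_force: [-1.3, -0.2, -1.7]
gripper_width: 0.249
grasp_force: 40.8
```

Call:
arm_command --commands '[0.001,0,0,0,0,0,0,0.002,0,0,0,0,0,0,0.0025,0,0,0,0,0,0,0.0025,0,0,0,0,0,0,0.0025,0,0,0,0,0,0,0.0025,0,0,0,0,0,0]'

```text
t: 11.2
eef_pos: [0.5884, -0.2436, 0.0399]
tool_rot: [-0.0, 1.0, 0.028, -0.002]
contact_force: [-7.6, -0.8, 0.4]
gripper_width: 0.247
grasp_force: 41.2
```

```bash
python3 -c "
from h import *
go((.588,-.2435,.0393),-86.8)"
```

```text
t 11.2 at [ 0.5884 -0.2436  0.0399] yaw_y -86.8 F [-7.6 -0.8  0.4] w 0.25 q7 -0.51 | shift [-0.0004 -0.0001  0.0006] rz 0.0 zaxis [-0.004  0.001 -1.   ]
```

Call:
arm_command --commands '[0,0,0.0005,0,0,0,0,-0.001,0,0.001,0,0,0,0,-0.002,0,0.0015,0,0,0,0,-0.002,0,0.0015,0,0,0,0]'

```text
t: 11.6
eef_pos: [0.5882, -0.2436, 0.0391]
tool_rot: [-0.0, 1.0, 0.028, -0.001]
contact_force: [-5.5, 0.2, 3.3]
gripper_width: 0.249
grasp_force: 41.5
```

Call:
arm_command --commands '[-0.001,0,0,0,0,0,0.6,-0.001,0,0,0,0,0,0.6,-0.001,0,0,0,0,0,0.6,-0.001,0,0,0,0,0,0.6,-0.001,0,-0.03,0,0,0,0.6,-0.001,0,-0.08,0,0,0,0.6,-0.001,0,-0.13,0,0,0,0.6,-0.001,0,-0.16,0,0,0,0.6]'

```text
t: 12.4
eef_pos: [0.589, -0.2446, 0.2027]
tool_rot: [0.001, 1.0, 0.028, 0.002]
contact_force: [0.8, -0.5, -0.5]
gripper_width: 0.602
grasp_force: 0.0
```

```bash
python3 - <<'E'
from h import *
go((.45,.2,.25),0)
r=read_camera('wrist');im=r["img"];cv2.imwrite("pics/w3.png",im[:,:,::-1])
E
```

```text
t 12.4 at [ 0.589  -0.2446  0.2027] yaw_y -86.8 F [ 0.8 -0.5 -0.5] w 0.6 q7 -0.63 | shift [-0.1135 -0.4516 -0.0487] rz -86.8 zaxis [ 0.004 -0.002 -1.   ]
```

View pics/w3.png

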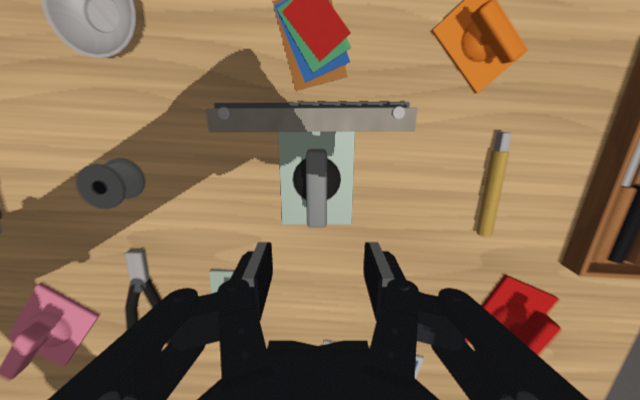

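The pane lies flat at (316,180), its short edge square against the bar, and is let go. On to the kiln handle, whose position I'll get from the first top image.

```bash
python3 - <<'E'
from h import *
r=read_camera('top');r["img"]=cv2.imread("pics/top0.png")
P=ray(r,[(193.9,238.6),(231.4,240.7)],.125);print(np.round(P,3).tolist())
C=ray(r,[(160+58/2.8,120+62/2.8),(160+278/2.8,120+74/2.8),(160+262/2.8,120+290/2.8),(160+40/2.8,120+276/2.8)],.14);print(np.round(C,3).tolist())
p=P.mean(0);go((p[0],p[1],.25),-4)
E
```

```text
[[0.451, 0.322, 0.125], [0.446, 0.218, 0.125]]
[[0.722, 0.366, 0.14], [0.711, 0.144, 0.14], [0.492, 0.155, 0.14], [0.505, 0.374, 0.14]]
t 12.5 at [ 0.5902 -0.2453  0.2037] yaw_y -86.8 F [ 0.7 -0.1  0.1] w 0.6 q7 -0.63 | shift [-0.1121 -0.5221 -0.0488] rz -82.8 zaxis [ 0.008 -0.003 -1.   ]
```

Call:
arm_command --commands '[-0.112,-0.52,-0.05,0,0,-84,0.6,-0.112,-0.52,-0.05,0,0,-84,0.6,-0.112,-0.52,-0.05,0,0,-84,0.6,-0.112,-0.52,-0.05,0,0,-84,0.6,-0.112,-0.52,-0.05,0,0,-84,0.6,-0.112,-0.52,-0.05,0,0,-84,0.6,-0.112,-0.52,-0.05,0,0,-84,0.6,-0.112,-0.52,-0.05,0,0,-84,0.6]'

```text
t: 13.3
eef_pos: [0.4809, 0.1425, 0.236]
tool_rot: [-0.0, 0.807, 0.591, 0.0]
contact_force: [1.4, 0.8, -0.5]
gripper_width: 0.6
grasp_force: 0.0
```

```bash
python3 -c "
from h import *
go((.449,.27,.25),-2.8);print(np.round(get_obs()['q'],2))"
```

```text
t 13.3 at [0.4809 0.1425 0.236 ] yaw_y -17.6 F [ 1.4  0.8 -0.5] w 0.6 q7 -0.39 | shift [ 0.1118 -0.069  -0.0139] rz -14.8 zaxis [-0.  0. -1.]
[-1.27  0.29  1.04  2.   -0.29  1.01 -0.39]
```

Call:
arm_command --commands '[0.112,-0.069,-0.015,0,0,-15,0.6,0.112,-0.069,-0.015,0,0,-15,0.6,0.112,-0.069,-0.015,0,0,-15,0.6,0.112,-0.069,-0.015,0,0,-15,0.6,0.112,-0.069,-0.015,0,0,-15,0.6]'

```text
t: 13.8
eef_pos: [0.4507, 0.2686, 0.2507]
tool_rot: [0.0, 0.725, 0.689, -0.0]
contact_force: [1.2, -0.4, -0.0]
gripper_width: 0.6
grasp_force: 0.0
```

```bash
python3 - <<'E'
from h import *
go((.449,.27,.106),-2.8)
r=read_camera('wrist');im=r["img"];cv2.imwrite("pics/w4.png",im[:,:,::-1])
c=r["pose"];uv=(r["camera_matrix"]@(np.linalg.inv(c)@np.array([.449,.27,.125,1]))[:3]);print(uv[:2]/uv[2])
E
```

```text
t 13.8 at [0.4507 0.2686 0.2507] yaw_y -2.9 F [ 1.2 -0.4 -0. ] w 0.6 q7 -0.41 | shift [ 0.0014 -0.0017  0.1447] rz -0.1 zaxis [-0.    -0.001 -1.   ]
[315.41763818 188.03317036]
```

View pics/w4.png

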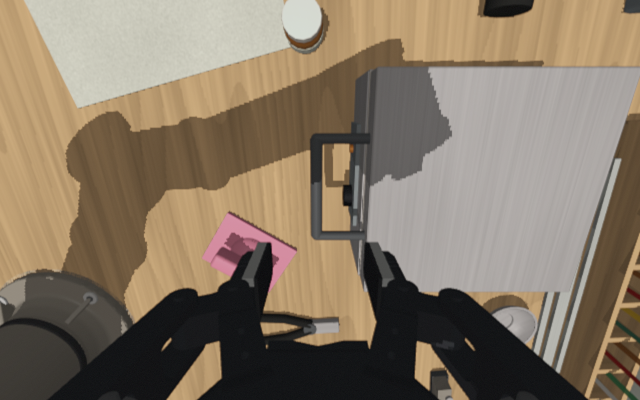

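The handle bar is at (317,187), 1.5 px from the prediction. Descending and gripping.

Call:
arm_command --commands '[0.001,-0.001,0.04,0,0,0,0.4,0.001,-0.001,0.08,0,0,0,0.4,0.001,-0.001,0.12,0,0,0,0.4,0.001,-0.001,0.146,0,0,0,0.4,0.001,-0.001,0.146,0,0,0,0.4,0.001,-0.001,0.146,0,0,0,0,0.001,-0.001,0.146,0,0,0,0,0.001,-0.001,0.146,0,0,0,0]' --force 40

```text
t: 14.65
eef_pos: [0.4489, 0.2684, 0.1063]
tool_rot: [-0.001, 0.725, 0.688, -0.001]
contact_force: [-4.7, -2.7, -0.6]
gripper_width: 0.122
grasp_force: 38.9
```

Call:
arm_command --commands '[0,0,0,0,0,0,0,0,0,0,0,0,0,0,0,0,0,0,0,0,0]'

```text
t: 14.95
eef_pos: [0.4489, 0.2684, 0.1063]
tool_rot: [-0.001, 0.725, 0.688, -0.001]
contact_force: [-4.4, -3.1, -0.6]
gripper_width: 0.125
grasp_force: 38.9
```

```bash
python3 - <<'E'
from h import *
o,T=tool();h=np.array([.447+.2697,.268-.013,.110]);x=np.array([np.cos(np.radians(-2.8)),np.sin(np.radians(-2.8)),0])
print(o["eef_pos"],o["contact_force"],o["gripper_width"],o["grasp_force"])
f=lambda th:-x*(.27*np.cos(th)-.015*np.sin(th))+np.array([0,0,1])*(.27*np.sin(th)+.015*np.cos(th))
for d in range(5,45,5): print(d,np.round(T.inv().apply(f(np.radians(d))-f(0)),4))
E
```

```text
[0.44888583 0.26842966 0.10628467] [-4.41237387 -3.06518515 -0.58224928] 0.12461181405442198 38.888511657714844
5 [ 0.      0.0023 -0.0235]
10 [ 0.      0.0066 -0.0467]
15 [ 0.      0.0129 -0.0694]
20 [ 0.0001  0.0212 -0.0915]
25 [ 1.000e-04  3.130e-02 -1.128e-01]
30 [ 0.0002  0.0433 -0.1331]
35 [ 0.0002  0.057  -0.1523]
40 [ 0.0003  0.0724 -0.1702]
```

Call:
arm_command --commands '[0,0.001,-0.012,0,0,0,0,0,0.002,-0.0235,0,0,0,0,0,0.0042,-0.035,0,0,0,0,0,0.0066,-0.0467,0,0,0,0,0,0.0096,-0.058,0,0,0,0,0,0.013,-0.0694,0,0,0,0,0,0.017,-0.08,0,0,0,0,0,0.0212,-0.0915,0,0,0,0]'

```text
t: 15.75
eef_pos: [0.4695, 0.2674, 0.1978]
tool_rot: [-0.001, 0.725, 0.688, -0.002]
contact_force: [-6.9, -2.9, -2.4]
gripper_width: 0.124
grasp_force: 38.9
```

```bash
python3 - <<'E'
from h import *
o,T=tool();print(o["eef_pos"],o["contact_force"],o["gripper_width"],np.round(o["q"],2))
p0=np.array([.4489,.2684,.1063]);x=np.array([np.cos(np.radians(-2.8)),np.sin(np.radians(-2.8)),0])
f=lambda th:-x*(.27*np.cos(th)-.015*np.sin(th))+np.array([0,0,1])*(.27*np.sin(th)+.015*np.cos(th))
for d in (22.5,25,27.5,30,32.5,35,37.5,40): print(d,np.round(T.inv().apply(p0+f(np.radians(d))-f(0)-o["eef_pos"]),4))
E
```

```text
[0.46949849 0.26738485 0.19783383] [-6.91953842 -2.87401982 -2.36911595] 0.12363458765070828 [-1.32  0.4   0.88  1.95 -0.38  0.97 -0.31]
22.5 [ 0.      0.0056 -0.0107]
25 [ 0.      0.0109 -0.0212]
27.5 [ 0.      0.0167 -0.0315]
30 [ 0.0001  0.0229 -0.0416]
32.5 [ 0.0001  0.0295 -0.0513]
35 [ 0.0001  0.0366 -0.0608]
37.5 [ 0.0001  0.044  -0.0699]
40 [ 0.0001  0.0519 -0.0787]
```

Call:
arm_command --commands '[0,0.0056,-0.0107,0,0,0,0,0,0.0109,-0.0212,0,0,0,0,0,0.0167,-0.0315,0,0,0,0,0,0.0229,-0.0416,0,0,0,0,0,0.0295,-0.0513,0,0,0,0,0,0.0366,-0.0608,0,0,0,0,0,0.044,-0.07,0,0,0,0,0,0.052,-0.079,0,0,0,0]'

```text
t: 16.55
eef_pos: [0.5195, 0.2649, 0.2777]
tool_rot: [-0.004, 0.725, 0.689, -0.003]
contact_force: [-20.2, -3.8, 12.7]
gripper_width: 0.124
grasp_force: 39.3
```

Call:
arm_command --commands '[0,0,0,0,0,0,0,0,0,0,0,0,0,0,0,0,0,0,0,0,0,0,0,0,0,0,0,0,0,0,0,0,0,0,0]'

```text
t: 17.05
eef_pos: [0.5196, 0.2649, 0.2779]
tool_rot: [-0.003, 0.725, 0.688, -0.003]
contact_force: [-19.9, -4.3, 14.0]
gripper_width: 0.122
grasp_force: 39.4
```

```bash
python3 - <<'E'
from h import *
o,T=tool();print(o["eef_pos"],o["contact_force"],o["gripper_width"],o["grasp_force"],np.abs(o["joint_vel"]).max())
a=cv2.resize(read_camera('side')["img"][90:300,200:440],(480,420));b=cv2.resize(read_camera('top')["img"][100:300,140:440],(630,420))
cv2.imwrite("pics/f.png",cv2.resize(np.hstack([a,b]),(800,303))[:,:,::-1])
E
```

```text
[0.51964921 0.26494671 0.2778832 ] [-19.87402053  -4.28380605  13.96963102] 0.12211327971225115 39.44460690021515 0.001998073499980873
```

View pics/f.png

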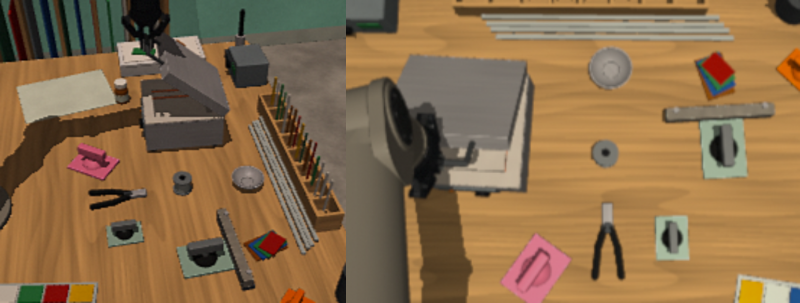

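The lid is open about 40° and held, and the pane is flat against the bar with the bystanders in place. I'll ease the residual push along the lid and settle.

Call:
arm_command --commands '[0,-0.001,-0.001,0,0,0,0,0,-0.002,-0.0015,0,0,0,0,0,-0.002,-0.0015,0,0,0,0,0,-0.002,-0.0015,0,0,0,0,0,-0.002,-0.0015,0,0,0,0,0,-0.002,-0.0015,0,0,0,0]'

```text
t: 17.75
eef_pos: [0.5206, 0.2649, 0.279]
tool_rot: [-0.001, 0.726, 0.688, -0.0]
contact_force: [-7.5, -3.2, 1.7]
gripper_width: 0.119
grasp_force: 39.4
```

```bash
python3 - <<'E'
from h import *
o=get_obs();p=o["eef_pos"];print(p,o["contact_force"],o["grasp_force"],np.abs(o["joint_vel"]).max())
hh=p[2]-.1063+.015
from scipy.optimize import brentq
print("deg",np.degrees(brentq(lambda t:.27*np.sin(t)+.015*np.cos(t)-hh,0,1.2)))
E
```

```text
[0.520561   0.26488746 0.27904032] [-7.54426998 -3.1787041   1.72526774] 39.41088616847992 0.0018800427639087216
deg 40.78876108269561
```

```bash
python3 -c "
from station import *
print(hand_in())"
```

```text
the job is handed in; nothing more can be done
None
```

I pressed a long edge and then a short edge of the pane against the bar at about 8 N each, left the pane flat with that short edge against the bar, and handed in holding the kiln lid at about 41° by my estimate; no verdict came back.

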